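# Slide the inspection camera round its arc rod to the red station

## Task

The little inspection camera with the orange grip rides on a curved guide rod around the test jig. Slide it along the rod, turning it with the bend, until its white pointer stands over the red stud (not the blue one), then let go of it and leave it standing there.

Things in the scene. Friction and masses are not known exactly. Their poses are not given: they have to be found in the camera images.
- arc_stand: Fixed aluminium plate 210x250x8 mm with the guide rod and, over its origin, a test jig (62x90 mm, top 39 mm above bench). Origin: centre of the rod's arc, at bench height; z up. Steel rod 8 mm thick, level, its axis 26 mm above the bench: an arc of 110 mm radius about the origin, 63 deg to each side of the stand's -x (towards the robot), ending in posts 18 mm thick, 36 mm high above bench.
- carriage: Loose camera carriage, 0.2 kg, threaded on the rod, standing on the plate. Origin: centre of underside, below the bore axis. Dark steel block 36 (x) x 30 (y) x 36 mm, 16 mm bore along y at height 18; black lens on its +x face (29 mm out); on top an orange square grip, 24x24 mm, height 36 to 74 mm above the origin. y runs along the rod, +x to the arc centre, -x outwards, z up.
- pointer_tip (a point): Tip of the carriage's white pointer, a small blade at its outer foot: 30 mm from the carriage's axis along its -x, 12 mm above its origin; it sweeps above the studs. The carriage starts near mid-arc; rod and plate are slippery (friction about 0.12), 4 mm play round the rod. Going round, its yaw must turn by the same angle as it travels about the arc centre, or it binds.
- red_stud: Low red stud, 14 mm across, 5 mm high, fixed on the plate outside the rod, about 140 mm from the arc centre, about 42 deg to one side of mid-arc; a like blue stud stands on the other side. Which side is red varies. Origin: centre of its underside. The pointer is over it when carriage and stud lie on one line from the arc centre.

How it is judged:
By the outcome, as a careful person would: the job done as asked, in the order asked, and still so for the second after the job is handed in, with the robot touching nothing.
It also fails if it takes over 35 s, if anything falls off the work surface, if the arm or the gripper's body presses on something with over 40 N, if the wrist force passes 120 N, or if a joint passes its speed limit or range.

## Robot

A 6-joint arm with a two-finger parallel gripper is mounted at the origin on a cart in front of the work surface, level with it; the furniture and walls round the work are solid. World frame = base frame: x ahead of the robot, y to its left, z up, the work surface at z = 0. Lengths are in mm, angles in degrees, forces in N, time in s.
With the tool pointing down it reaches from about 300 to 850 mm from the base axis. Payload 4.2 kg.
Tool frame: the origin (TCP) lies at the very end of the fingers, on their centre line; the grasp point (between the pads) lies env.pinch_z behind it (env.pinch_z is the distance from the TCP to the grasp point, in mm); z points along the fingers, y is the line along which they close (so a half turn about z gives the same grasp; the last joint's range is limited). The gripper opens to 91 mm and grips with 3 to 60 N. Pads are 32 mm wide; open, the fingers measure 118 mm over their backs; the gripper's body (76 mm by 178 mm) begins 60 mm behind the grasp point.
Start: joints at [74.714, 18.312, 89.639, -0, 72.044, -1.146], TCP at [140.475, 557.593, 213.976] pointing down, gripper open.
Joint ranges: [-177.97, 177.97], [-48.28, 115.42], [12.27, 149.76], [-77.06, 257.06], [2.81, 150.46], [-146.56, 146.56]. Speed limits (degrees/s): [147.25, 147.25, 180, 180, 180, 180].

## Interface

Orientations are given as [roll, pitch, yaw] about the fixed x, y, z axes, in that order (R = Rz(yaw) Ry(pitch) Rx(roll)).
In Python, from workcell import state, vision, job_done, env gives the robot as it stands.
- The arm moves only by the tool servo_tool, never from a script. Its argument "rows" is a list of rows, each a list of 5 numbers: the shift along the tool's x, y, z scaled (see below), then the turn about the tool's z scaled (see below), then the opening, from 0 (shut) to 1 (fully open). A call has 1 to 20 rows; each row is the pose to reach, as a shift and turn from the pose commanded when the call began, along the tool's axes at that moment; what a row does not reach only later rows make up. The controller multiplies each number of a shift by 200 mm and each number of a turn by 90 degrees. A row lasts 1/12 s, in which the tool goes at most 41.7 mm and 7.16 degrees, less where a joint would pass 70% of its speed; a pose out of reach is approached as far as the arm can. A call with a number of a shift or a turn outside -1 to 1 is refused whole. A call with a gripper value outside its range is refused whole. The fingers move at their own pace and stop on an object; "force" is the grip in N (left out, the last holds). Time passes only in rows, so rows that repeat a pose let the fingers close. It gives the time, the measured TCP pose, the force, the opening and the grip force at its end, in the units of the state.
- state(): the state, without advancing time (a new reading comes with each control period).
- vision.grab_frame(name): name is "scene" or "top" or "wrist"; returns the picture (420x560x3 uint8, red, green, blue); there is no depth.
- vision.camera_info(name): a dict with "vertical_fov" (degrees; the focal length in pixels is half the picture's height over the tangent of half this angle, whatever the lens; pixels are square), "cx", "cy" (the principal point, pixels), "T" (4x4, takes a point from camera to world coordinates). Camera axes: x right, y up, looking along -z (the intrinsics and any distortion apply to the point x, -y, -z); pixel columns grow to the right and rows downward; lengths in mm; the calibration is good to about 2 mm. A picture is of the moment at which its call begins: read the wrist's pose just before it. camera_info takes no time and is no camera call; for the wrist camera it gives the pose at the moment of the call.
- job_done(): hands the job in; it is judged then, once.
The state is a dict: "time_s": time; "qpos": joint angles; "qvel": joint speeds; "effort": joint torques, N m; "ee_pos": TCP position; "ee_rot": TCP orientation; "force": force on the tool from outside, world axes, zero at the start; "torque": the same for the moment, N m; "gripper_width": finger opening in mm; "gripper_force": force on a finger pad.
Only numpy, scipy, OpenCV 4.12 (cv2) and the standard library are available. Lean on these libraries where they do the work, as an engineer would, in place of code of your own. Each camera call takes 0.05 s, during which the arm holds its last target. There are 200 camera calls.

## Working session

There is one attempt and no reset: what is moved stays moved. The work goes in short steps, Python scripts to look and compute and a tool call to move; the robot and the scene stay as the last step left them, time stands still between calls to the robot, and variables do not carry over. Pictures are saved under pics/ and viewed, at most 10 in all, crops included, and the job is handed in when it is done.

Besides the shell and the picture viewer there is one more tool, called after "Request:" by a JSON object that holds its "api" and its "payload", one argument or row to a line. servo_tool: Moves the arm, as the interface text tells. Its arguments: {"type":"object","properties":{"rows":{"type":"array"},"force":{"type":"number"}},"required":["rows"]}

```bash
mkdir -p pics; ls; python3 - <<'E'
from workcell import state, vision, env
import cv2,numpy as np
s=state(); print(s['time_s'],s['ee_pos'],s['ee_rot'],s['gripper_width'],env.pinch_z)
for n in("scene","top"):
    i=vision.camera_info(n); print(n,i['vertical_fov'],i['cx'],i['cy'],np.round(i['T'],3).tolist(),[k for k in i])
    cv2.imwrite(f'pics/{n}0.png',vision.grab_frame(n)[:,:,::-1])
E
```

```text
pics
0.0 [140.33660012 557.0773428  213.10863956] [-1.79896730e+02 -4.96521190e-04  1.65861888e+02] 91.09581208687563 18.8
scene 47.60278803011617 287.20556808267025 205.78357661033064 [[0.725, 0.471, -0.502, 107.804], [-0.688, 0.48, -0.544, -331.786], [-0.016, 0.74, 0.672, 625.122], [0.0, 0.0, 0.0, 1.0]] ['vertical_fov', 'cx', 'cy', 'T']
top 43.388822238271764 283.81055926970043 204.67480350714607 [[-0.005, 0.986, -0.168, 381.344], [-1.0, -0.006, -0.005, 130.968], [-0.006, 0.168, 0.986, 899.296], [0.0, 0.0, 0.0, 1.0]] ['vertical_fov', 'cx', 'cy', 'T']
```

View pics/top0.png

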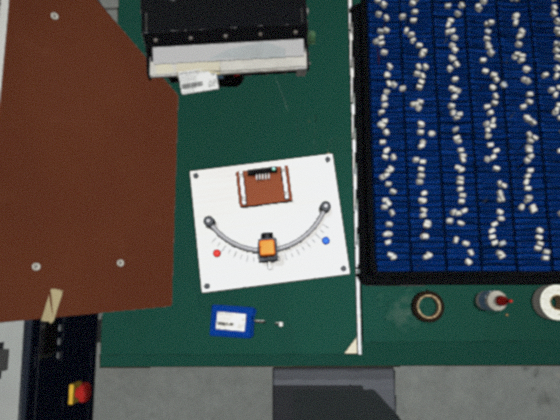

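View pics/scene0.png

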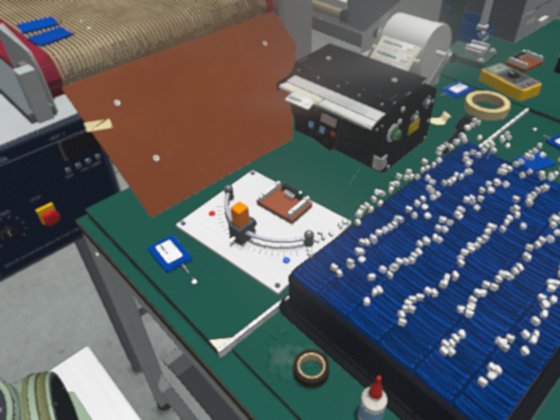

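The top view shows the carriage's orange grip at (267,247), the red stud at (217,253), the blue stud at (326,240) and the posts at (209,221) and (325,207). A brown panel stands to the left, close to the red side, so I'll measure the parts and the panel.

```bash
cat > h.py <<'E'
import numpy as np,cv2
def ray(i,u,v):
    f=210/np.tan(np.radians(i['vertical_fov']/2)); T=np.array(i['T'])
    d=T[:3,:3]@np.array([(u-i['cx'])/f,-(v-i['cy'])/f,-1]); return T[:3,3],d/np.linalg.norm(d)
def plane(i,p,z):
    o,d=ray(i,*p); return o+d*(z-o[2])/d[2]
def tri(i1,p1,i2,p2):
    a,d=ray(i1,*p1); b,e=ray(i2,*p2)
    s=np.linalg.lstsq(np.c_[d,-e],b-a,rcond=None)[0]; P=a+s[0]*d; Q=b+s[1]*e
    return (P+Q)/2,np.linalg.norm(P-Q)
def blob(img,lo,hi,box):
    x0,y0,x1,y1=box; h=cv2.cvtColor(img,cv2.COLOR_RGB2HSV)[y0:y1,x0:x1]
    m=cv2.inRange(h,lo,hi); n,l,st,c=cv2.connectedComponentsWithStats(m)
    k=1+np.argmax(st[1:,4]); return c[k]+[x0,y0],st[k,4],(st[k,:4]+[x0,y0,0,0]).tolist()
E
python3 - <<'E'
from h import *; from workcell import vision
np.set_printoptions(precision=1,suppress=True)
t,s=vision.camera_info('top'),vision.camera_info('scene')
T=cv2.imread('pics/top0.png')[:,:,::-1].copy();S=cv2.imread('pics/scene0.png')[:,:,::-1].copy()
for n,lo,hi,bt,bs,z in(('red',(0,120,120),(6,255,255),(205,240,230,265),(200,205,222,220),13),('blue',(105,120,100),(125,255,255),(315,230,338,250),(278,253,292,268),13),('orange',(8,150,120),(22,255,255),(250,228,285,265),(225,195,255,230),80)):
    a,b=blob(T,lo,hi,bt),blob(S,lo,hi,bs); print(n,a,b,plane(t,a[0],z),tri(t,a[0],s,b[0]))
for p in((209,221),(325.5,206.5)): print('post',plane(t,p,36))
for p in((190,171),(333,154),(349.5,273.5),(202,292)): print('plate',plane(t,p,8))
for a,b in(((120,263),(156,157)),((36,266),(118,102)),((54,15),(264,43)),((172,304),(152,215)),((178,96),(293,140))): print('wall',tri(t,a,s,b))
E
```

```text
red (array([216.5, 252.6]), np.int32(31), [214, 250, 6, 6]) (array([211.6, 212.7]), np.int32(17), [209, 211, 6, 4]) [451.2 248.7  13. ] (array([450.2, 249.3,  13. ]), np.float64(2.298321348114108))
blue (array([325.5, 240.3]), np.int32(30), [323, 238, 6, 6]) (array([286. , 259.8]), np.int32(25), [283, 258, 7, 5]) [470.9  65.4  13. ] (array([470.1,  65.9,  12.7]), np.float64(2.002341266214979))
orange (array([266.7, 247.4]), np.int32(234), [259, 239, 16, 17]) (array([239.7, 214.1]), np.int32(306), [232, 202, 17, 25]) [453.7 161.9  80. ] (array([453.9, 163.1,  64.9]), np.float64(2.6048632309433))
post [501.6 258.8  36. ]
post [524.8  66.1  36. ]
plate [593.2 297.6   8. ]
plate [622.   49.2   8. ]
plate [415.5  25.8   8. ]
plate [386.1 272.4   8. ]
wall (array([430.3, 389.1,  80. ]), np.float64(0.6997999775553942))
wall (array([421.8, 477.6, 167.4]), np.float64(0.138882011597723))
wall (array([795.3, 478.9, 167.7]), np.float64(3.119506558937606))
wall (array([365.4, 321.1,  14.7]), np.float64(3.0219124207973844))
wall (array([731.4, 322.2,   6.3]), np.float64(1.8763638547935226))
```

The panel is a 45° ramp that starts at y≈311, so it is clear of the arm at the heights I'll use. The measurements agree with the sizes given:

| Item | Value |
|---|---|
| Arc centre | about (563.5, 168.4) |
| Stand yaw | about 6.5° |
| Carriage now | (453.7, 161.9), yaw +3.4° |
| Target | (474, 232.4), yaw −35.6° |

Next I'll move above the grip.

Request:
{"api": "servo_tool", "payload": {
  "rows": [
    [-0.08,-0.06,0,0,1],
    [-0.22,-0.17,0,0,1],
    [-0.38,-0.29,0,0,1],
    [-0.54,-0.414,0,0,1],
    [-0.7,-0.537,0,0,1],
    [-0.84,-0.644,0,0,1],
    [-0.94,-0.721,0,0,1],
    [-1,-0.767,0,0,1],
    [-1,-0.767,0,0,1]
  ]
}}

```text
time_s: 0.85
ee_pos: [298.2, 357.6, 213.8]
ee_rot: [-179.9, 0.0, 165.7]
force: [0.4, -0.7, -0.2]
gripper_width: 91.0
gripper_force: 0.0
```

Request:
{"api": "servo_tool", "payload": {
  "rows": [
    [-0.08,-0.06,0,-0.02,1],
    [-0.22,-0.17,0,-0.05,1],
    [-0.38,-0.29,0,-0.08,1],
    [-0.54,-0.414,0,-0.11,1],
    [-0.7,-0.537,0,-0.14,1],
    [-0.84,-0.644,0,-0.17,1],
    [-0.94,-0.721,0.1,-0.185,1],
    [-1,-0.767,0.2,-0.195,1],
    [-1,-0.767,0.25,-0.195,1],
    [-1,-0.767,0.25,-0.195,1],
    [-1,-0.767,0.25,-0.195,1]
  ]
}}

```text
time_s: 1.77
ee_pos: [452.7, 163.3, 163.6]
ee_rot: [180.0, -0.1, -176.6]
force: [0.3, -0.1, -0.3]
gripper_width: 91.4
gripper_force: 0.0
```

```bash
python3 - <<'E'
from workcell import state, vision
from h import *
np.set_printoptions(precision=1,suppress=True)
s=state(); i=vision.camera_info('wrist'); im=vision.grab_frame('wrist')
cv2.imwrite('pics/w1.png',im[:,:,::-1]); print(s['time_s'],s['ee_pos'],s['ee_rot'],s['force']); print(np.array(i['T']),i['vertical_fov'],i['cx'],i['cy'])
h=cv2.cvtColor(im,cv2.COLOR_RGB2HSV)
for n,lo,hi,z in(('orange',(8,150,60),(22,255,255),82),('red',(0,120,100),(5,255,255),13),('blue',(105,120,80),(125,255,255),13)):
    m=cv2.inRange(h,lo,hi); k,l,st,c=cv2.connectedComponentsWithStats(m)
    for j in range(1,k):
        if st[j,4]>60: print(n,c[j],st[j],plane(i,c[j],z))
E
```

```text
1.7667 [452.7 163.3 163.6] [ 180.    -0.1 -176.6] [ 0.3 -0.1 -0.3]
[[ -0.1  -1.   -0.2 381.9]
 [  1.   -0.1  -0.  159.3]
 [  0.   -0.2   1.  334.9]
 [  0.    0.    0.    1. ]] 64.21893213444302 277.9940599421795 210.23202330063086
orange [522.1 126.8] [511 111  24  34 173] [373.1 338.1  82. ]
orange [481.8 157.9] [ 451  112   69   87 1159] [397.2 313.3  82. ]
orange [542.  137.7] [520 116  40  45 498] [379.9 354.6  82. ]
orange [503.  140.1] [491 130  21  22 112] [383.3 326.2  82. ]
orange [519.7 178.5] [507 163  25  29 164] [410.9 345.5  82. ]
orange [530.1 177. ] [522 169  17  17  90] [409.3 353.1  82. ]
orange [540.1 181.5] [533 170  17  26  66] [412.2 361.5  82. ]
orange [451.9 193.6] [440 183  23  26 118] [425.5 296.1  82. ]
orange [487.8 211.7] [459 184  69  59 900] [438.2 326.8  82. ]
orange [548.6 201. ] [532 187  28  27 184] [426.9 372.   82. ]
orange [526.5 196.5] [516 191  21  14  84] [424.4 354.   82. ]
orange [278.5 211.5] [ 264  193   30   38 1078] [447.7 163.6  82. ]
orange [530.6 229.4] [520 213  22  31 177] [450.5 363.7  82. ]
orange [547.1 223.6] [535 214  25  17 108] [445.  375.6  82. ]
orange [517.5 225.5] [511 216  14  20  66] [448.  352.6  82. ]
red [366.6 199.1] [361 193  12  13 123] [447.9 250.6  13. ]
blue [349.3  78.3] [ 307   44   89   66 2484] [338.  221.1  13. ]
blue [ 28.9 157.7] [  0 153  52  12 313] [426.8 -76.2  13. ]
blue [ 11.8 160.8] [  0 159  25   4  69] [430.7 -92.9  13. ]
blue [ 27.  170.1] [  0 165  53  12 404] [438.9 -79.5  13. ]
blue [ 26.7 182.8] [  0 177  55  13 417] [451.4 -81.4  13. ]
blue [ 30.8 195.2] [  4 190  54  12 345] [463.5 -78.9  13. ]
blue [ 30.7 205.6] [  0 200  61  12 407] [474.2 -80.3  13. ]
blue [181.1 208. ] [175 202  13  13 128] [467.8  68.2  13. ]
blue [ 31.3 218.4] [  0 214  57  11 295] [487.4 -81.4  13. ]
blue [ 33.4 229.1] [  0 224  62  11 324] [498.6 -80.6  13. ]
blue [ 33.4 239.2] [  6 235  56   9 308] [509.5 -82.   13. ]
```

View pics/w1.png

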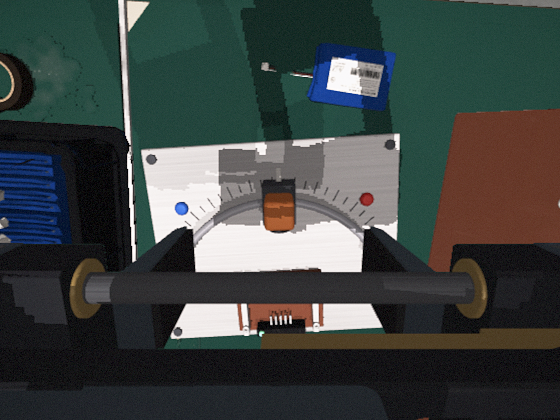

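The wrist view shows the grip at (279,212) centred between the fingers, the pointer at about (279,172), the red stud at (367,199) and the blue stud at (181,208). I'll go down and grip.

Request:
{"api": "servo_tool", "payload": {
  "rows": [
    [0,0,0.06,0,1],
    [0,0,0.18,0,1],
    [0,0,0.32,0,0.8],
    [0,0,0.44,0,0.7],
    [0,0,0.51,0,0.6],
    [0,0,0.54,0,0.6],
    [0,0,0.55,0,0.6],
    [0,0,0.55,0,0.5],
    [0,0,0.55,0,0.3],
    [0,0,0.55,0,0],
    [0,0,0.55,0,0],
    [0,0,0.55,0,0],
    [0,0,0.55,0,0],
    [0,0,0.55,0,0],
    [0,0,0.55,0,0],
    [0,0,0.55,0,0]
  ],
  "force": 10
}}

```text
time_s: 3.15
ee_pos: [453.8, 162.5, 54.5]
ee_rot: [180.0, 0.1, -176.6]
force: [-0.1, 0.6, 5.6]
gripper_width: 23.4
gripper_force: 10.0
```

```bash
python3 - <<'E'
from workcell import state, vision
from h import *
np.set_printoptions(precision=2,suppress=True)
s=state(); print(s['time_s'],s['ee_pos'],s['ee_rot'],s['force'],s['gripper_width'],s['gripper_force'])
# way points from current measured TCP, arc about C, in tool axes; carriage bearing a
C=np.array([562.5,168.9]); p=s['ee_pos'][:2]; y=np.radians(s['ee_rot'][2])
v=p-C; a0=np.degrees(np.arctan2(v[1],-v[0])); print('bearing',a0,'r',np.linalg.norm(v))
ex=np.array([np.cos(y),np.sin(y)]); ey=np.array([np.sin(y),-np.cos(y)])
for k in range(3,43,3):
    th=-np.radians(k); R=np.array([[np.cos(th),-np.sin(th)],[np.sin(th),np.cos(th)]])
    d=R@v-v; print(k,np.array([d@ex,d@ey])/200,k/90)
E
```

```text
3.15 [453.8  162.5   54.49] [ 179.98    0.06 -176.6 ] [-0.06  0.59  5.58] 23.430885272418575 10.000192523002625
bearing -3.370038442085039 r 108.8906650790938
3 [-0.    0.03] 0.03333333333333333
6 [-0.    0.06] 0.06666666666666667
9 [-0.01  0.09] 0.1
12 [-0.01  0.11] 0.13333333333333333
15 [-0.02  0.14] 0.16666666666666666
18 [-0.03  0.17] 0.2
21 [-0.04  0.2 ] 0.23333333333333334
24 [-0.05  0.22] 0.26666666666666666
27 [-0.06  0.25] 0.3
30 [-0.07  0.27] 0.3333333333333333
33 [-0.09  0.3 ] 0.36666666666666664
36 [-0.1   0.32] 0.4
39 [-0.12  0.34] 0.43333333333333335
42 [-0.14  0.36] 0.4666666666666667
```

Request:
{"api": "servo_tool", "payload": {
  "rows": [
    [0,0.014,0,0.017,0],
    [-0.001,0.029,0,0.033,0],
    [-0.002,0.043,0,0.05,0],
    [-0.003,0.057,0,0.067,0],
    [-0.005,0.071,0,0.083,0],
    [-0.007,0.085,0,0.1,0],
    [-0.009,0.099,0,0.117,0],
    [-0.012,0.113,0,0.133,0],
    [-0.015,0.127,0,0.15,0],
    [-0.019,0.141,0,0.167,0],
    [-0.023,0.155,0,0.183,0],
    [-0.027,0.168,0,0.2,0],
    [-0.027,0.168,0,0.2,0]
  ]
}}

```text
time_s: 4.23
ee_pos: [457.4, 196.5, 54.5]
ee_rot: [180.0, 0.1, 165.4]
force: [-0.0, -0.3, 6.4]
gripper_width: 24.4
gripper_force: 10.0
```

Request:
{"api": "servo_tool", "payload": {
  "rows": [
    [0,0.014,0,0.017,0],
    [-0.001,0.029,0,0.033,0],
    [-0.002,0.043,0,0.05,0],
    [-0.003,0.057,0,0.067,0],
    [-0.005,0.071,0,0.083,0],
    [-0.007,0.085,0,0.1,0],
    [-0.009,0.099,0,0.117,0],
    [-0.012,0.113,0,0.133,0],
    [-0.015,0.127,0,0.15,0],
    [-0.019,0.141,0,0.167,0],
    [-0.023,0.155,0,0.183,0],
    [-0.027,0.168,0,0.2,0],
    [-0.031,0.181,0,0.217,0],
    [-0.035,0.193,0,0.23,0],
    [-0.035,0.193,0,0.23,0],
    [-0.035,0.193,0,0.23,0]
  ]
}}

```text
time_s: 5.57
ee_pos: [473.9, 232.1, 54.5]
ee_rot: [179.9, 0.0, 144.7]
force: [0.0, 0.2, 4.7]
gripper_width: 23.9
gripper_force: 10.0
```

```bash
python3 - <<'E'
from workcell import state, vision
from h import *
s=state(); print(s['ee_pos'],s['ee_rot'])
im=vision.grab_frame('wrist'); cv2.imwrite('pics/w2.png',im[:,:,::-1])
c=im[100:300,230:420]; cv2.imwrite('pics/w2c.png',cv2.resize(c,None,fx=3,fy=3,interpolation=cv2.INTER_CUBIC)[:,:,::-1])
E
```

```text
[473.86119863 232.06795506  54.48112502] [1.79934940e+02 3.71469012e-02 1.44706145e+02]
```

View pics/w2c.png

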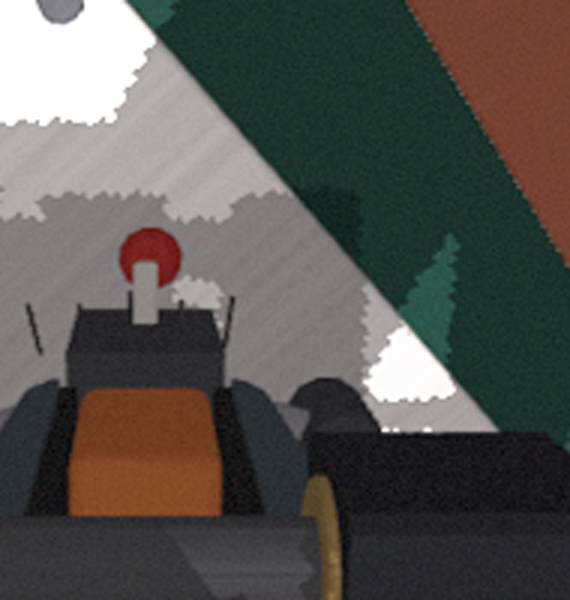

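The crop shows the pointer tip at (146,265) over the red stud, centred at (151,258). The stud is about 1 mm further along, so I'll nudge the carriage, open the fingers and rise.

Request:
{"api": "servo_tool", "payload": {
  "rows": [
    [0,0.002,0,0.003,0],
    [0,0.005,0,0.005,0],
    [0,0.005,0,0.005,0],
    [0,0.005,0,0.005,0],
    [0,0.005,0,0.005,0.3],
    [0,0.005,0,0.005,0.4],
    [0,0.005,0,0.005,0.5],
    [0,0.005,0,0.005,0.6],
    [0,0.005,0,0.005,0.6],
    [0,0.005,0,0.005,0.6],
    [0,0.005,0,0.005,0.6],
    [0,0.005,-0.05,0.005,0.6],
    [0,0.005,-0.15,0.005,0.6],
    [0,0.005,-0.3,0.005,0.6],
    [0,0.005,-0.45,0.005,0.6],
    [0,0.005,-0.55,0.005,0.6],
    [0,0.005,-0.6,0.005,0.6],
    [0,0.005,-0.6,0.005,0.6],
    [0,0.005,-0.6,0.005,0.6]
  ]
}}

```text
time_s: 7.2
ee_pos: [473.6, 232.5, 173.8]
ee_rot: [180.0, -0.0, 144.3]
force: [0.3, -0.4, 0.4]
gripper_width: 55.0
gripper_force: 0.0
```

```bash
python3 - <<'E'
from workcell import state, vision
from h import *
s=state(); print(s['ee_pos'],s['ee_rot'])
im=vision.grab_frame('wrist'); cv2.imwrite('pics/w3.png',im[:,:,::-1])
c=im[120:320,190:390]; cv2.imwrite('pics/w3c.png',cv2.resize(c,None,fx=3,fy=3,interpolation=cv2.INTER_CUBIC)[:,:,::-1])
E
```

```text
[473.59343258 232.50477276 173.837704  ] [ 1.79998217e+02 -1.70764042e-03  1.44260734e+02]
```

View pics/w3c.png

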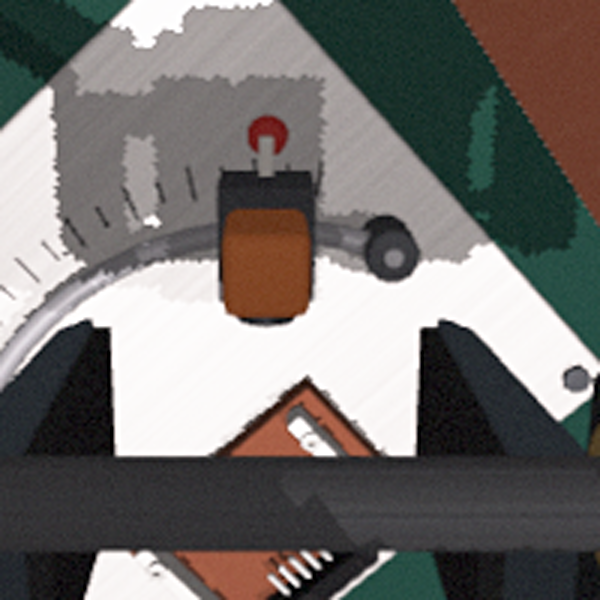

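The crop shows the pointer at (266,138) centred on the red stud at (267,134). The carriage stands square on the rod and the fingers are well clear of it.

```bash
python3 -c "
from workcell import job_done; print(job_done())"
```

```text
the job is handed in; nothing more can be done
None
```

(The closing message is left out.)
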